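Switch on the hot plate under the kettle

TASK

Switch on the hot plate that the black kettle stands on: turn its bar handle clockwise from off all the way to on, so that it clicks home, and let go. Leave the handle of the other hot plate, the one under the glass carafe, at off, and leave the kettle standing where it is.

Things in the scene. Friction and masses are not known exactly. Their poses are not given: they have to be found in the camera images.
- kettle_switch (a joint): Bar handle on the hot plate under the black kettle, axis upright. 0 = off (its start), 1.31 rad = on, a stop at each end; grows clockwise seen from above. A sprung detent pushes it to the nearer end with about 0.08 N m and flips over at half travel. At off the bar points at the centre of the round plate under the kettle, 175 mm from the handle's axis.
- kettle_switch_grip (a point): Point on that handle's axis at grip height, 68 mm above the table. Black bar 74 mm long, 14 mm thick, underside 50 mm and top 80 mm above the table, on a round 48 mm foot that stands on the deck; white line on top at the pointer end. The point turns with the bar: x along the bar to the pointer end, z up.
- carafe_switch (a joint): The same handle on the other, identical hot plate, which carries a glass carafe with a white dripper; starts at 0 = off, must stay. Either hot plate may be the left one. Each is a fixed steel box 300 x 180 mm, deck 42 mm above the table; the handle is near its end towards the robot, on its middle line, 110 mm from the box's centre; a dark 156 mm round plate fills the far end.
- kettle: Black steel kettle with gooseneck spout and wooden handle, loose on the round plate. Origin at the centre of its underside, 45 mm above the table, z up, y towards the spout. 140 mm wide at the foot, 150 mm tall; spout reaches 141 mm and handle 123 mm from its axis, on opposite sides, roughly across the hot plate.

How it is judged:
At the end, for the whole second after the job is handed in: The kettle's hot plate handle rests at on (within about 10 degrees of the stop), the carafe's hot plate handle is still at off (within 10 degrees), and the kettle stands upright within 20 mm of where it was (value of joint kettle_switch above 1.13 rad and value of joint carafe_switch below 0.18 rad and distance of kettle from where it was at the start of the episode below 0.02 m and angle between kettle's own z axis and vertical below 0.17 rad); the robot touches nothing.
It fails at once if the handle of the carafe's hot plate is turned away from off (value of joint carafe_switch above 0.5 rad).
It fails at once if the kettle is knocked over or pushed off its place (distance of kettle from where it was at the start of the episode above 0.04 m or angle between kettle's own z axis and vertical above 0.4 rad).
It also fails if it takes over 29 s, if anything falls off the work surface, if the arm or the gripper's body presses on something with over 40 N, if the wrist force passes 120 N, or if a joint passes its speed limit or range.

ROBOT

A 7-joint arm with a two-finger parallel gripper is mounted at the origin on the work surface. World frame = base frame: x ahead of the robot, y to its left, z up, the work surface at z = 0. Lengths are in m, angles in rad, forces in N, time in s.
With the tool pointing down it reaches from about 0.4 to 0.75 m from the base axis. Payload 19.5 kg.
Tool frame: the origin (TCP) lies midway between the tips of the shut fingers; the grasp point (between the pads) lies ctrl.grip_depth behind it (ctrl.grip_depth is the distance from the TCP to the grasp point, in m); z points along the fingers, y is the line along which they close (so a half turn about z gives the same grasp; the last joint's range is limited). The gripper opens to 85 mm and grips with 20 to 120 N. Pads are 22 mm wide; open, the fingers measure 114 mm over their backs; the gripper's body (76 mm by 85 mm) begins 54 mm behind the grasp point. The pads swing forward as they close: fully open they stand 13 mm farther back than shut.
Start: joints at [-1.264, 0.707, -0.028, 1.485, 0.022, 0.951, -0.075], TCP at [0.197, 0.54, 0.208] pointing down, gripper open.
Joint ranges: [-2.71, 2.71], [-0.32, 2.16], [-1.57, 1.52], [0, 2.45], [-1.46, 4.6], [0, 2.02], [-2.83, 2.83]. Speed limits (rad/s): [1.89, 1.89, 2.57, 2.57, 3.01, 3.01, 3.01].

INTERFACE

Orientations are given as a unit quaternion [x, y, z, w].
In Python, from rig import ctrl gives the robot as it stands.
- The arm moves only by the tool send_rows, never from a script. Its argument "steps" is a list of rows, each a list of 6 numbers: the shift along the tool's x, y, z in cm, then the turn, a rotation vector about the tool's x, y, z in rad. A call has 1 to 5 rows; each row is the pose to reach, as a shift and turn from the pose commanded when the call began, along the tool's axes at that moment; what a row does not reach only later rows make up. A row lasts 1/12 s, in which the tool goes at most 41.7 mm and 7.16 degrees, less where a joint would pass 70% of its speed; a pose out of reach is approached as far as the arm can. A call with a gripper value outside its range is refused whole. "gripper" is the opening, from 0 (shut) to 1 (fully open), set as the call begins (left out, the last holds). The fingers move at their own pace and stop on an object; "grip_force" is the grip in N (left out, the last holds). Time passes only in rows, so rows that repeat a pose let the fingers close. It gives the time, the measured TCP pose, the force, the opening and the grip force at its end, in the units of the state.
- ctrl.sense(): the state, without advancing time (a new reading comes with each control period).
- ctrl.read_camera(name): name is "scene" or "side" or "wrist"; returns a dict with "img" (384x512x3 uint8, blue, green, red), "K" (3x3 intrinsics, pixels), "world_to_cam" (4x4, takes a point from world to camera coordinates). Camera axes: x right, y up, looking along -z (the intrinsics and any distortion apply to the point x, -y, -z); pixel columns grow to the right and rows downward; lengths in m; the calibration is good to about 2 mm. A picture is of the moment at which its call begins. There is no depth.
- ctrl.finish_job(): hands the job in; it is judged then, once.
The state is a dict: "time": time; "joint_positions": joint angles; "dq": joint speeds; "joint_torque": joint torques, N m; "position": TCP position; "orientation": TCP orientation; "wrist_force": force on the tool from outside, world axes, zero at the start; "moment": the same for the moment, N m; "grip_width": finger opening in m; "grip_force": force on a finger pad.
Only numpy, scipy, OpenCV 4.12 (cv2) and the standard library are available. Lean on these libraries where they do the work, as an engineer would, in place of code of your own. Each camera call takes 0.05 s, during which the arm holds its last target. There are 200 camera calls.

## Working session

There is one attempt and no reset: what is moved stays moved. The work goes in short steps, Python scripts to look and compute and a tool call to move; the robot and the scene stay as the last step left them, time stands still between calls to the robot, and variables do not carry over. Pictures are saved under pics/ and viewed, at most 10 in all, crops included, and the job is handed in when it is done.

Besides the shell and the picture viewer there is one more tool, called as a command line: name --pt "numbers of a row" for each row, then --argument value for the rest. send_rows: Moves the arm, as the interface text tells. Its arguments: {"type":"object","properties":{"steps":{"type":"array"},"gripper":{"type":"number"},"grip_force":{"type":"number"}},"required":["steps"]}

```bash
mkdir -p pics
python3 - <<'E'
from rig import ctrl
import cv2
for n in("scene","side"):
    r=ctrl.read_camera(n);cv2.imwrite(f"pics/{n}0.png",r["img"]);print(n,r["K"].tolist(),r["world_to_cam"].round(4).tolist(),[k for k in r])
print(ctrl.sense(),ctrl.grip_depth)
E
```

```text
scene [[373.6515047292634, 0.0, 259.1448511240578], [0.0, 373.6515047292634, 193.36912887218784], [0.0, 0.0, 1.0]] [[-0.4168, 0.9088, -0.0171, 0.2745], [-0.6415, -0.2808, 0.7139, 0.2916], [0.644, 0.3085, 0.7, -1.2173], [0.0, 0.0, 0.0, 1.0]] ['img', 'K', 'world_to_cam']
side [[388.5529174680083, 0.0, 252.74682467053916], [0.0, 388.5529174680083, 181.8194166079204], [0.0, 0.0, 1.0]] [[-0.9084, -0.418, -0.0086, 0.4969], [0.316, -0.7, 0.6405, -0.2688], [-0.2737, 0.5791, 0.7679, -0.7968], [0.0, 0.0, 0.0, 1.0]] ['img', 'K', 'world_to_cam']
{'time': 0.1, 'joint_positions': array([-1.26367348,  0.7070472 , -0.02762594,  1.48490908,  0.02198508,
        0.95087717, -0.07554018]), 'dq': array([-8.92589655e-04, -2.74761436e-05,  2.88620553e-04, -1.13818910e-03,
       -1.54227413e-04,  4.87643837e-04, -2.59900289e-03]), 'joint_torque': array([ 1.47778792e-03, -8.84280109e+01,  1.23589844e+00, -2.36446559e+01,
        1.69583730e-02,  5.15716631e-03,  5.78445520e-05]), 'position': array([0.19644126, 0.54015487, 0.2077806 ]), 'orientation': array([ 1.73549950e-01,  9.84824956e-01, -4.63200519e-04, -7.73679289e-05]), 'wrist_force': array([-0.61065759, -0.67505707,  0.31335422]), 'moment': array([-0.04248098, -0.02288085,  0.00646282]), 'grip_force': 0.0, 'grip_width': 0.08544031285637609} 0.0187
```

View pics/scene0.png

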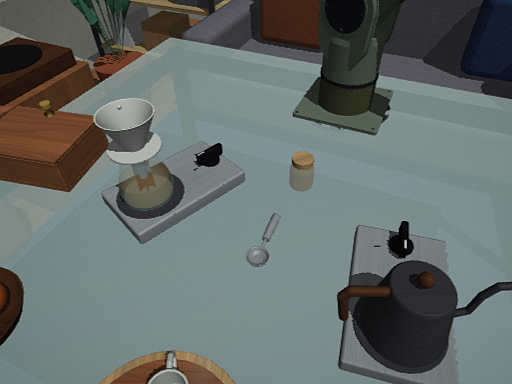

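View pics/side0.png

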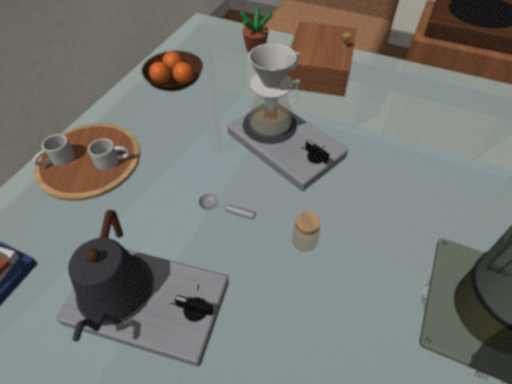

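Run:
```python
import cv2,numpy as np
a=cv2.imread("pics/scene0.png")[205:384,330:470];b=cv2.imread("pics/side0.png")[235:370,50:240]
a=cv2.resize(a,(0,0),fx=3.3,fy=3.3,interpolation=2)[:590];b=cv2.resize(b,(0,0),fx=4,fy=4,interpolation=2)
cv2.imwrite("pics/a.png",a);cv2.imwrite("pics/b.png",b)
```

```text
(no output)
```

View pics/a.png

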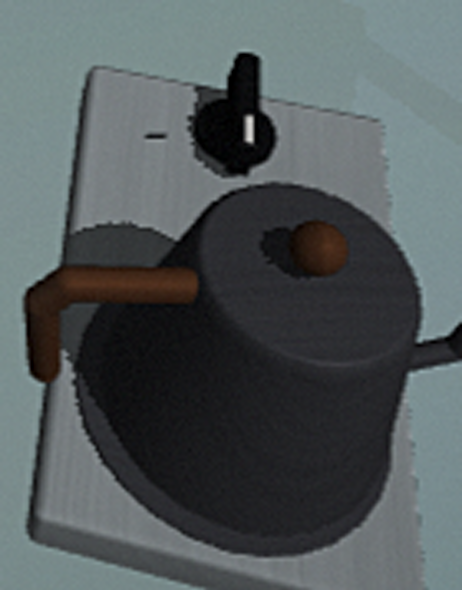

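View pics/b.png

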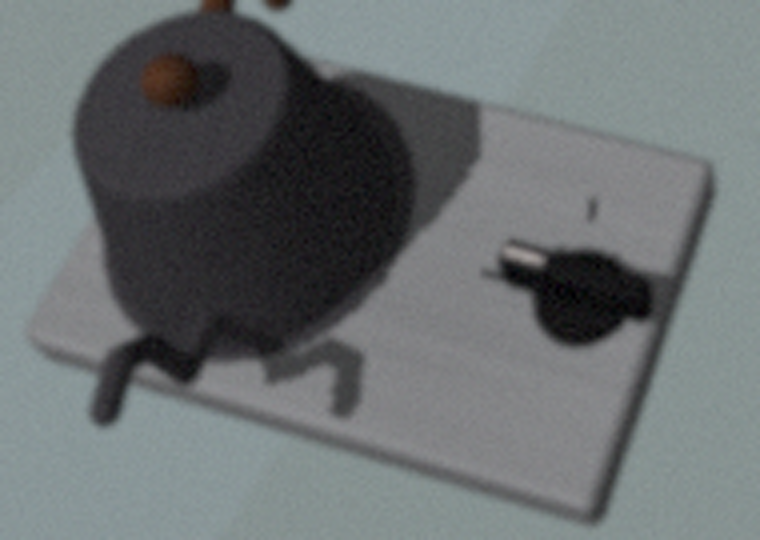

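The scene crop shows the deck's near corners at (92,67) and (381,121), with the bar top running from (246,57) to the white pointer at (249,140). The side crop shows deck corners at (712,163), (598,512) and (35,335), with the pointer tip at (505,250).

```bash
cat > h.py <<'E'
import numpy as np
from rig import ctrl
def ray(cam,px,z):
    K,T=np.array(cam["K"]),np.array(cam["world_to_cam"])
    d=np.linalg.inv(K)@[px[0],px[1],1]; d=T[:3,:3].T@(d*[1,-1,-1]); c=-T[:3,:3].T@T[:3,3]
    return c+d*(z-c[2])/d[2]
def proj(cam,p):
    K,T=np.array(cam["K"]),np.array(cam["world_to_cam"])
    q=K@((T[:3,:3]@p+T[:3,3])*[1,-1,-1]); return q[:2]/q[2]
E
python3 - <<'E'
from h import *
a=ctrl.read_camera("scene");b=ctrl.read_camera("side")
A=lambda u,v,z:ray(a,(330+u/3.3,205+v/3.3),z).round(4)
B=lambda u,v,z:ray(b,(50+u/4,235+v/4),z).round(4)
print("deckA",A(92,67,.042),A(381,121,.042),A(33,525,.042))
print("deckB",B(712,163,.042),B(598,512,.042),B(35,335,.042))
print("barA",A(246,57,.08),A(249,140,.08),"barB",B(505,250,.08),B(645,295,.08))
E
```

```text
deckA [0.5312 0.1728 0.042 ] [0.5029 0.345  0.042 ] [0.8256 0.2176 0.042 ]
deckB [0.5247 0.1708 0.042 ] [0.4939 0.3441 0.042 ] [0.7828 0.3876 0.042 ]
barA [0.5207 0.2579 0.08  ] [0.5838 0.2697 0.08  ] barB [0.5835 0.2675 0.08  ] [0.5123 0.2591 0.08  ]
```

```bash
cat >> h.py <<'E'
from scipy.spatial.transform import Rotation as R
def go(p,xdeg):
    """shift (cm) and turn to reach p, tool down, tool x heading xdeg"""
    s=ctrl.sense(); r=R.from_quat(s["orientation"]); c,n=np.cos(np.radians(xdeg)),np.sin(np.radians(xdeg))
    t=R.from_matrix(np.array([[c,n,0],[n,-c,0],[0,0,-1.]]))
    print("t",round(s["time"],2),"pos",s["position"].round(4),"q7",s["joint_positions"].round(2),"F",s["wrist_force"].round(1),"M",s["moment"].round(2),"w",round(s["grip_width"],4))
    print("shift cm",(r.inv().apply(np.array(p)-s["position"])*100).round(2),"turn",(r.inv()*t).as_rotvec().round(4))
E
python3 -c "
from h import *
go((.551,.264,.19),189)"
```

```text
t 0.2 pos [0.1965 0.5402 0.2079] q7 [-1.26  0.71 -0.03  1.48  0.02  0.95 -0.08] F [-0.4 -0.7  0.2] M [ 0.02 -0.02  0.05] w 0.0854
shift cm [-42.76 -13.83   1.8 ] turn [-7.00e-04 -2.00e-04 -5.06e-01]
```

send_rows --pt "-3.4 -1.1 0.1 0 0 -0.04" --pt "-6.8 -2.2 0.3 0 0 -0.08" --pt "-10.2 -3.3 0.4 0 0 -0.12" --pt "-13.6 -4.4 0.6 0 0 -0.16" --pt "-17 -5.5 0.7 0 0 -0.2" --gripper 1 --grip_force 40

```text
time: 0.62
position: [0.3385, 0.4293, 0.201]
orientation: [0.073, 0.997, -0.0, -0.0]
wrist_force: [-0.1, 0.6, 0.4]
grip_width: 0.0857
grip_force: 0.0
```

```bash
python3 -c "
from h import *
go((.551,.264,.19),189)"
```

```text
t 0.62 pos [0.3385 0.4293 0.201 ] q7 [-0.9   0.67 -0.12  1.6   0.1   0.88  0.37] F [-0.1  0.6  0.4] M [-0.    0.    0.04] w 0.0857
shift cm [-23.43 -13.24   1.1 ] turn [-3.000e-04 -2.000e-04 -3.037e-01]
```

send_rows --pt "-3.4 -1.9 0.2 0 0 -0.04" --pt "-6.8 -3.8 0.4 0 0 -0.09" --pt "-10.2 -5.7 0.6 0 0 -0.13" --pt "-13.6 -7.6 0.7 0 0 -0.18" --pt "-17 -9.5 0.8 0 0 -0.22"

```text
time: 1.03
position: [0.4928, 0.3098, 0.1931]
orientation: [-0.037, 0.999, -0.0, -0.0]
wrist_force: [0.0, 0.2, 1.0]
grip_width: 0.0857
grip_force: 0.0
```

```bash
python3 -c "
from h import *
go((.551,.264,.19),189)"
```

```text
t 1.03 pos [0.4928 0.3098 0.1931] q7 [-0.51  0.74 -0.21  1.48  0.18  0.95  0.87] F [0.  0.2 1. ] M [ 0.03  0.02 -0.05] w 0.0857
shift cm [-5.46 -5.    0.31] turn [-0.0001 -0.0002 -0.0835]
```

send_rows --pt "-2.8 -2.5 0.2 0 0 -0.04" --pt "-5.5 -5 0.3 0 0 -0.084" --pt "-5.5 -5 0.3 0 0 -0.084"

```text
time: 1.28
position: [0.5549, 0.2588, 0.1892]
orientation: [-0.075, 0.997, -0.002, 0.001]
wrist_force: [-0.5, -2.1, -1.2]
grip_width: 0.0853
grip_force: 0.0
```

```bash
python3 -c "
from h import *
import cv2
go((.551,.264,.055),189)
r=ctrl.read_camera('wrist');im=r['img'].copy()
np.save('w.npy',[r['K'].tolist()])
for d in(-37,0,37):
  u,v=proj(r,np.array([.551+d/1000*np.cos(.16),.264+d/1000*np.sin(.16),.08])).round().astype(int)
  print(u,v);cv2.circle(im,(u,v),3,(0,0,255),1)
cv2.imwrite('pics/w.png',im)"
```

```text
t 1.28 pos [0.5549 0.2588 0.1892] q7 [-0.38  0.79 -0.24  1.36  0.21  1.01  1.06] F [-0.5 -2.1 -1.2] M [-0.07  0.01 -0.  ] w 0.0853
shift cm [ 0.32  0.62 13.42] turn [-0.0038  0.0008 -0.0069]
258 145
259 183
259 218
```

View pics/w.png

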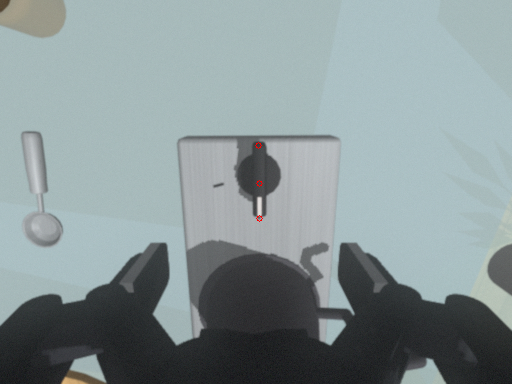

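The wrist view shows the bar from (260,142) to the white pointer end at (259,216). It matches the projected markers to about 2 px, so I'm moving down onto it.

send_rows --pt "0.4 0.4 3 0 0 -0.005" --pt "0.4 0.4 6 0 0 -0.005" --pt "0.4 0.4 8 0 0 -0.005" --pt "0.4 0.4 9 0 0 -0.005" --pt "0.4 0.4 9 0 0 -0.005"

```text
time: 1.75
position: [0.5443, 0.2688, 0.0985]
orientation: [-0.08, 0.997, -0.001, -0.001]
wrist_force: [-0.6, -0.2, 1.0]
grip_width: 0.0855
grip_force: 0.0
```

```bash
python3 -c "
from h import *
go((.5495,.264,.056),189)"
```

```text
t 1.75 pos [0.5443 0.2688 0.0985] q7 [-0.41  0.9  -0.22  1.48  0.24  0.8   1.01] F [-0.6 -0.2  1. ] M [0.05 0.04 0.01] w 0.0855
shift cm [-0.45 -0.55  4.25] turn [-0.0009 -0.0029  0.0036]
```

send_rows --pt "-0.5 -0.5 0 0 0 0.004" --pt "-0.5 -0.5 1.5 0 0 0.004" --pt "-0.5 -0.5 3 0 0 0.004" --pt "-0.5 -0.5 4.2 0 0 0.004" --pt "-0.5 -0.5 4.2 0 0 0.004"

```text
time: 2.17
position: [0.5509, 0.2642, 0.0572]
orientation: [-0.078, 0.997, -0.0, -0.001]
wrist_force: [-0.7, -0.5, 0.4]
grip_width: 0.0858
grip_force: 0.0
```

send_rows --pt "0 0 0 0 0 0" --pt "0 0 0 0 0 0"

```text
time: 2.33
position: [0.5516, 0.2649, 0.0593]
orientation: [-0.078, 0.997, 0.0, 0.001]
wrist_force: [0.3, 0.2, 0.4]
grip_width: 0.0856
grip_force: 0.0
```

```bash
python3 -c "
from h import *
go((.5495,.264,.056),189)"
```

```text
t 2.33 pos [0.5516 0.2649 0.0593] q7 [-0.4   0.96 -0.21  1.49  0.26  0.72  1.01] F [0.3 0.2 0.4] M [-0.03  0.03  0.05] w 0.0856
shift cm [ 0.22 -0.05  0.33] turn [ 0.0004  0.0013 -0.001 ]
```

Good; I'll close gradually.

send_rows --pt "0.2 0 0.2 0 0 0" --pt "0.2 0 0.2 0 0 0" --pt "0.2 0 0.2 0 0 0" --pt "0.2 0 0.2 0 0 0" --pt "0.2 0 0.2 0 0 0" --gripper 0.1 --grip_force 30

```text
time: 2.75
position: [0.5492, 0.2643, 0.0564]
orientation: [-0.078, 0.997, -0.0, 0.0]
wrist_force: [0.7, 0.0, 0.3]
grip_width: 0.0255
grip_force: 0.0
```

send_rows --pt "0 0 0 0 0 0" --pt "0 0 0 0 0 0" --pt "0 0 0 0 0 0" --pt "0 0 0 0 0 0" --pt "0 0 0 0 0 0"

```text
time: 3.17
position: [0.5494, 0.2632, 0.0563]
orientation: [-0.078, 0.997, -0.001, -0.0]
wrist_force: [-0.9, -6.2, 3.8]
grip_width: 0.0115
grip_force: 29.2
```

send_rows --pt "0 0 0 0 0 0.1" --pt "0 0 0 0 0 0.2" --pt "0 0 0 0 0 0.3" --pt "0 0 0 0 0 0.4" --pt "0 0 0 0 0 0.5"

```text
time: 3.58
position: [0.5494, 0.2636, 0.0564]
orientation: [0.174, 0.985, -0.0, 0.0]
wrist_force: [-0.3, -3.9, 3.1]
grip_width: 0.0112
grip_force: 29.2
```

```bash
python3 -c "
from h import *
go((.5495,.264,.056),114)"
```

```text
t 3.58 pos [0.5494 0.2636 0.0564] q7 [-0.47  0.96 -0.07  1.5   0.09  0.69  0.64] F [-0.3 -3.9  3.1] M [-0.79 -0.01  0.08] w 0.0112
shift cm [0.   0.04 0.04] turn [-4.000e-04  9.000e-04  8.028e-01]
```

send_rows --pt "0 0 0 0 0 0.1" --pt "0 0 0 0 0 0.2" --pt "0 0 0 0 0 0.3" --pt "0 0 0 0 0 0.4" --pt "0 0 0 0 0 0.5"

```text
time: 4.0
position: [0.5497, 0.264, 0.0564]
orientation: [0.412, 0.911, 0.0, 0.001]
wrist_force: [2.6, -1.6, 1.1]
grip_width: 0.0108
grip_force: 29.2
```

send_rows --pt "0 0 0 0 0 0.1" --pt "0 0 0 0 0 0.2" --pt "0 0 0 0 0 0.27" --pt "0 0 0 0 0 0.27" --pt "0 0 0 0 0 0.27"

```text
time: 4.42
position: [0.5498, 0.2642, 0.0564]
orientation: [0.528, 0.849, 0.0, 0.001]
wrist_force: [5.1, -0.0, 2.1]
grip_width: 0.011
grip_force: 29.7
```

```bash
python3 -c "
from h import *
go((.5495,.264,.056),114)"
```

```text
t 4.42 pos [0.5498 0.2642 0.0564] q7 [-0.56  0.96  0.13  1.5  -0.17  0.68  0.11] F [ 5.1 -0.   2.1] M [-0.44 -1.1  -0.05] w 0.011
shift cm [-0.01 -0.03  0.04] turn [0.0012 0.0008 0.0404]
```

send_rows --pt "0 0 0 0 0 0.03" --pt "0 0 0 0 0 0.03" --pt "0 0 0 0 0 0.03"

```text
time: 4.67
position: [0.5497, 0.2642, 0.0564]
orientation: [0.541, 0.841, 0.0, 0.0]
wrist_force: [6.0, -0.9, 2.0]
grip_width: 0.011
grip_force: 29.7
```

send_rows --pt "0 0 0 0 0 0" --pt "0 0 0 0 0 0" --pt "0 0 0 0 0 0" --pt "0 0 0 0 0 0" --pt "0 0 0 0 0 0" --gripper 0.8

```text
time: 5.08
position: [0.5489, 0.2644, 0.0561]
orientation: [0.541, 0.841, -0.0, -0.0]
wrist_force: [0.2, -0.6, -0.2]
grip_width: 0.0677
grip_force: 0.0
```

send_rows --pt "0 0 0 0 0 0" --pt "0 0 0 0 0 0" --pt "0 0 0 0 0 0"

```text
time: 5.33
position: [0.5491, 0.2643, 0.0562]
orientation: [0.541, 0.841, -0.0, -0.0]
wrist_force: [0.5, 0.3, 0.6]
grip_width: 0.0682
grip_force: 0.0
```

send_rows --pt "0 0 -2 0 0 0" --pt "0 0 -5 0 0 0" --pt "0 0 -8 0 0 0" --pt "0 0 -12 0 0 0" --pt "0 0 -14 0 0 0"

```text
time: 5.75
position: [0.5499, 0.2645, 0.2003]
orientation: [0.541, 0.841, 0.002, 0.001]
wrist_force: [0.9, 0.1, -0.4]
grip_width: 0.0682
grip_force: 0.0
```

```bash
python3 -c "
from h import *
import cv2
go((.55,.264,.2),114)
r=ctrl.read_camera('wrist');im=r['img'].copy()
for d in(-37,0,37):
  a=.16-1.31
  u,v=proj(r,np.array([.5495+d/1000*np.cos(a),.264+d/1000*np.sin(a),.08])).round().astype(int)
  print(u,v);cv2.circle(im,(u,v),3,(0,0,255),1)
cv2.imwrite('pics/w2.png',np.hstack([im,ctrl.read_camera('side')['img']])[:, ::1]); j=cv2.imread('pics/w2.png'); cv2.imwrite('pics/w2.png',cv2.resize(j,(800,300),interpolation=3))"
```

```text
t 5.75 pos [0.5499 0.2645 0.2003] q7 [-0.59  0.78  0.18  1.37 -0.15  1.01  0.05] F [ 0.9  0.1 -0.4] M [-0.02 -0.01  0.  ] w 0.0682
shift cm [-0.05 -0.01  0.03] turn [0.0038 0.0001 0.008 ]
252 148
252 184
252 218
```

View pics/w2.png

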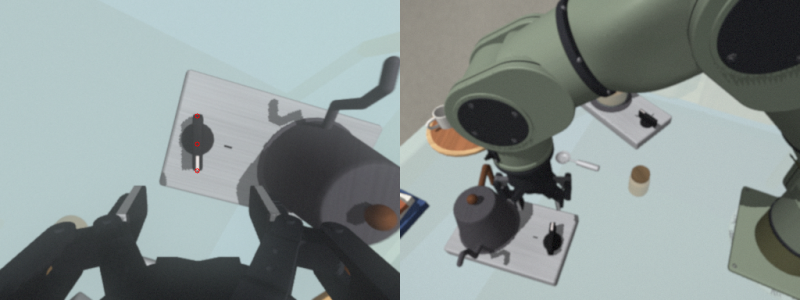

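The wrist view shows the bar lying on the markers for the on position, from (197,115) to (197,170). The kettle hasn't moved, and the gripper is clear with no force reading.

send_rows --pt "0 0 -2 0 0 0" --pt "0 0 -2 0 0 0" --pt "0 0 -2 0 0 0" --pt "0 0 -2 0 0 0" --pt "0 0 -2 0 0 0"

```text
time: 6.27
position: [0.5488, 0.2642, 0.2153]
orientation: [0.541, 0.841, -0.001, -0.0]
wrist_force: [0.4, -0.4, 1.0]
grip_width: 0.0683
grip_force: 0.0
```

```bash
python3 -c "
from rig import ctrl
print(ctrl.finish_job())"
```

```text
the job is handed in; nothing more can be done
None
```

The kettle's hot plate handle is turned fully to on and released, the kettle and the carafe's handle were left untouched, and the job was handed in at about 6.3 s; no verdict was returned.

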